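# Load the tube dryer and set its heat

### The job

Dry the sample tubes: first push the dryer's heat lever right back to its off stop, then pull the hood door down fully open and stand every tube rack that is on the bench upright on the chamber floor. Then swing the door fully shut and set the heat lever to 60 degrees from off (the third mark after the off mark). Leave the jar, tip box and beaker where they stand.

Things in the scene. Friction and masses are not known exactly. Their poses are not given: they have to be found in the camera images.
- dryer: fixed cream bench-top dryer, front to own -x. Origin on the bench under the middle of the hinge; own x to the back, y left, z up. Chamber floor 35 above the bench, x 0 to 125, y -115 to 115, open above and in front once the door is down; walls 85 above the floor, 8 thick; rear housing 115 above it. Console with the lever: x 0 to 160, y -123 to -207, 90 high
- chamber_floor (a point): centre of the chamber floor, on its surface, 62.5 behind the hinge line; axes as the dryer's
- door (a joint): door angle: 0 shut, 1.571 fully open; swings down towards the robot about its bottom edge. Grey front panel 93 high, 9 thick, its top edge folded back into a top panel 133 deep and 246 wide that roofs the chamber. Fully open, the front panel lies level with the chamber floor and the top panel stands upright 93 in front of the hinge, 125 high. Stays at any angle; takes up to 8 N at the bar
- door_bar (a point): middle of the door's pull bar: round steel, 10 diameter, 120 long, along the dryer's y, on a post at each end, 40 off the top panel's outer face. Shut: 105 behind the hinge line and 133 above it; fully open: 133 in front of it and 105 above. It turns easily within a pinch
- door_hinge (a point): middle of the hinge line, 35 above the bench; the door turns about this point's y axis, the bar 169.5 from it
- heat (a joint): angle of the heat lever from its off stop, 0 to 1.396 (80 degrees); grows as the lever swings to the back of the dryer (own +x). 60 degrees is 1.047. At 0 it leans 40 degrees to the front, at 0.698 it stands upright. Stays where it is left; takes about 1 N at the knob
- heat_tip (a point): centre of the lever's black ball knob, 26 diameter, 80 from the pivot
- heat_pivot (a point): pivot of the heat lever, axis along the dryer's y, 112 above the bench, 70 behind the hinge line. Beside it, to the dryer's left, an aluminium disc of 46 radius bears five black marks at off, 20, 40, 60 and 80 degrees
- rack1_center (a point): loose tube rack: blue plastic block 90 long (own x) x 36 wide (own y) x 40 high, with two rows of short white-capped tubes up to 58 above its underside (over its middle 82 x 28). The point is its centre, 29 above the underside; own z up. About 0.14 kg. Racks are all alike; some may be absent. Grip across the 36 mm width, on the block
- rack2_center (a point): loose tube rack: blue plastic block 90 long (own x) x 36 wide (own y) x 40 high, with two rows of short white-capped tubes up to 58 above its underside (over its middle 82 x 28). The point is its centre, 29 above the underside; own z up. About 0.14 kg. Racks are all alike; some may be absent. Grip across the 36 mm width, on the block
- rack3_center (a point): loose tube rack: blue plastic block 90 long (own x) x 36 wide (own y) x 40 high, with two rows of short white-capped tubes up to 58 above its underside (over its middle 82 x 28). The point is its centre, 29 above the underside; own z up. About 0.14 kg. Racks are all alike; some may be absent. Grip across the 36 mm width, on the block
- reagent_jar: bystander: amber jar, 60 diameter, 85 high, origin under its centre; leave alone
- tip_box: bystander: grey pipette-tip box with a white lid, 120 x 85 x 60 high, origin under its centre; leave alone
- beaker: bystander: glass beaker 70 diameter, 85 high, origin under its centre; leave alone

How it is judged (in metres and radians):
On the way, in this order (a step that is already met when the one before it is completed fails the run):
1. the heat lever is pushed back to its off stop, the door not yet open (value of joint heat below 0.07 rad and value of joint door below 0.25 rad), for 0.2 s.
2. the door is pulled down fully open, the lever still off (value of joint heat below 0.07 rad and value of joint door above 1.45 rad), for 0.2 s.
3. every rack present stands upright on the chamber floor, the lever still off and the door open (value of joint heat below 0.07 rad and value of joint door above 1.3 rad and x of rack1_center in the frame of chamber_floor between -0.05 and 0.05 m and y of rack1_center in the frame of chamber_floor between -0.105 and 0.105 m and z of rack1_center in the frame of chamber_floor between 0.02 and 0.036 m and angle between each of rack1_center, rack2_center, rack3_center's own z axis and vertical below 0.15 rad and x of rack2_center in the frame of chamber_floor between -0.05 and 0.05 m and y of rack2_center in the frame of chamber_floor between -0.105 and 0.105 m and z of rack2_center in the frame of chamber_floor between 0.02 and 0.036 m and x of rack3_center in the frame of chamber_floor between -0.05 and 0.05 m and y of rack3_center in the frame of chamber_floor between -0.105 and 0.105 m and z of rack3_center in the frame of chamber_floor between 0.02 and 0.036 m), for 0.2 s.
4. the door is swung fully shut with the lever still off (value of joint heat below 0.07 rad and value of joint door below 0.05 rad), for 0.2 s.
5. the heat lever is at 60 degrees (value of joint door below 0.05 rad and value of joint heat between 0.942 and 1.152 rad), for 0.2 s.
At the end, for the whole second after the job is handed in: every rack present stands upright (within 0.15 rad) at rest on the chamber floor, its centre inside the chamber (within 50 mm of the floor's middle front to back and 105 mm side to side); the door is shut (below 0.05 rad); the heat lever is at 60 degrees within 6 degrees (all of step 5 and velocity of joint heat below 0.05 rad/s and x of rack1_center in the frame of chamber_floor between -0.05 and 0.05 m and y of rack1_center in the frame of chamber_floor between -0.105 and 0.105 m and z of rack1_center in the frame of chamber_floor between 0.02 and 0.036 m and angle between each of rack1_center, rack2_center, rack3_center's own z axis and vertical below 0.15 rad and x of rack2_center in the frame of chamber_floor between -0.05 and 0.05 m and y of rack2_center in the frame of chamber_floor between -0.105 and 0.105 m and z of rack2_center in the frame of chamber_floor between 0.02 and 0.036 m and x of rack3_center in the frame of chamber_floor between -0.05 and 0.05 m and y of rack3_center in the frame of chamber_floor between -0.105 and 0.105 m and z of rack3_center in the frame of chamber_floor between 0.02 and 0.036 m and linear speed of each of rack1, rack2, rack3 below 0.02 m/s); the robot touches nothing.
It fails at once if the jar, tip box or beaker is moved by more than 3 cm or tipped (distance of any of reagent_jar, tip_box, beaker from where it was at the start of the episode above 0.03 m or angle between any of reagent_jar, tip_box, beaker's own z axis and vertical above 0.4 rad).
Of rack1, rack2, rack3 only 2 to 3 are there at a start; the rules pass over those that are not, and their reading is None.
At some moment in a run one of rack1, rack2, rack3 may be knocked a few centimetres aside while the robot is not near it.
It also fails if it takes over 208 s, if anything falls off the work surface, if the arm or the gripper's body presses on something with over 40 N, if the wrist force passes 120 N, or if a joint passes its speed limit or range.

### The arm

A 6-joint arm with a two-finger parallel gripper is mounted at the origin on the work surface. World frame = base frame: x ahead of the robot, y to its left, z up, the work surface at z = 0. Lengths are in mm, angles in rad, forces in N, time in s.
With the tool pointing down it reaches from about 400 to 925 mm from the base axis. Payload 12.5 kg.
Tool frame: the origin (TCP) lies at the very end of the fingers, on their centre line; the grasp point (between the pads) lies 19 mm behind it; z points along the fingers, y is the direction in which the jaws open and shut (so a half turn about z gives the same grasp; the last joint's range is limited). The gripper opens to 95 mm and grips with 3 to 60 N. Pads are 20 mm wide; open, the fingers measure 119 mm over their backs; the gripper's body (75 mm by 180 mm) begins 59 mm behind the grasp point.
Start: joints at [-1.397, 0.491, 1.559, -0, 1.092, -0.106], TCP at [172.625, -600.706, 214.661] pointing down, gripper open.
Joint ranges: [-3.1, 3.1], [-0.84, 2.19], [0.05, 2.79], [-1.13, 4.28], [0.06, 2.93], [-2.69, 2.69]. Speed limits (rad/s): [2.22, 2.22, 2.79, 3.14, 3.14, 3.14].

### API

Orientations are given as [roll, pitch, yaw] about the fixed x, y, z axes, in that order (R = Rz(yaw) Ry(pitch) Rx(roll)).
In Python, from cell import env gives the robot as it stands.
- The arm moves only by the shell command python3 -m pendant 'ROWS'. ROWS is JSON, a list that holds one entry, the list of rows, each a list of 5 numbers: the opening, from 0 (shut) to 1 (fully open), then the shift along the tool's x, y, z in m, then the turn about the tool's z in rad. A call has exactly 8 rows; each row is the pose to reach, as a shift and turn from the pose commanded when the call began, along the tool's axes at that moment; what a row does not reach only later rows make up. A row lasts 1/10 s, in which the tool goes at most 50 mm and 8.59 degrees, less where a joint would pass 70% of its speed; a pose out of reach is approached as far as the arm can. A call with a gripper value outside its range is refused whole. The fingers move at their own pace and stop on an object; the grip force is fixed at half the most. Time passes only in rows, so rows that repeat a pose let the fingers close, or fill a call up. It gives the time, the measured TCP pose, the force and the opening at its end, in the units of the state.
- env.state(): the state, without advancing time (a new reading comes with each control period).
- env.read_camera(name): name is "scene" or "top" or "wrist"; returns a dict with "image" (400x640x3 uint8, blue, green, red), "range_z" (400x640 float32, mm along the optical axis (not along the pixel's ray), 0 where there is no reading), "fx", "fy", "cx", "cy" (pixels), "dist" ([k1, k2, p1, p2, k3] as OpenCV has them; the pictures are not rectified), "rvec" (rotation vector, rad) and "tvec" (3), from world to camera coordinates, as OpenCV has them; the wrist camera has in their place "tool_from_camera" (4x4, takes a point from camera to tool coordinates, whose origin is the TCP and whose axes are the flange's). Camera axes: x right, y down, z forward; pixel columns grow to the right and rows downward; lengths in mm; the calibration is good to about 2 mm. A picture is of the moment at which its call begins: read the wrist's pose just before it.
- env.job_done(): hands the job in, once; it reports no verdict.
The state is a dict: "t": time; "joints": joint angles; "qvel": joint speeds; "tau": joint torques, N m; "eef_pos": TCP position; "tcp_rot": TCP orientation; "ft_force": force on the tool from outside, world axes, zero at the start; "moment": the same for the moment, N m; "opening": opening from 0.0 (shut) to 1.0 (fully open).
Only numpy, scipy, OpenCV 4.12 (cv2) and the standard library are available. Lean on these libraries where they do the work, as an engineer would, in place of code of your own. Each camera call takes 0.05 s, during which the arm holds its last target. There are 200 camera calls.

## Working session

There is one attempt and no reset: what is moved stays moved. The work goes in short steps, Python scripts to look and compute and a shell command to move; the robot and the scene stay as the last step left them, time stands still between calls to the robot, and variables do not carry over. Pictures are saved under pics/ and viewed, about 12 in all and at most 16, crops included, and the job is handed in when it is done.

```bash
ls; mkdir -p pics; cat > h.py <<'E'
import numpy as np, cv2
from cell import env
def pose():
    s=env.state(); return s
def cam(n): return env.read_camera(n)
def pts(c,T=None):
    h,w=c["range_z"].shape
    u,v=np.meshgrid(np.arange(w),np.arange(h))
    K=np.array([[c["fx"],0,c["cx"]],[0,c["fy"],c["cy"]],[0,0,1.]])
    n=cv2.undistortPoints(np.stack([u,v],-1).reshape(-1,1,2).astype(float),K,np.array(c["dist"],float)).reshape(h,w,2)
    z=c["range_z"].astype(float)
    P=np.dstack([n[...,0]*z,n[...,1]*z,z])
    if T is None:
        R=cv2.Rodrigues(np.array(c["rvec"],float))[0]; t=np.array(c["tvec"],float).ravel()
        W=(P-t)@R
    else: W=P@T[:3,:3].T+T[:3,3]
    W[z==0]=np.nan
    return W
def rpy(r):
    from scipy.spatial.transform import Rotation as Ro
    return Ro.from_euler('xyz',r).as_matrix()
def wristT(s,c):
    T=np.eye(4);T[:3,:3]=rpy(s["tcp_rot"]);T[:3,3]=s["eef_pos"]
    return T@np.array(c["tool_from_camera"])
E
python3 - <<'E'
from h import *
s=env.state();print(s)
for n in("scene","top"):
    c=cam(n);cv2.imwrite(f"pics/{n}0.png",c["image"]);np.save(f"pics/{n}0.npy",pts(c))
    print(n,c["fx"],c["rvec"],c["tvec"])
E
```

```text
pics
{'t': 0.0, 'joints': array([-1.39660666e+00,  4.91535313e-01,  1.55944073e+00, -2.09533575e-05,
        1.09171049e+00, -1.05605990e-01]), 'qvel': array([ 3.32253413e-04, -1.53217140e-03,  3.55872737e-05, -1.16274763e-03,
       -2.31873367e-03, -6.21915420e-05]), 'tau': array([-2.87003437e-03, -6.12642145e+01, -2.58185613e+01,  6.90490636e-02,
        4.81279241e-02, -1.15639596e-04]), 'eef_pos': array([ 172.57045788, -600.44993854,  214.07982022]), 'tcp_rot': array([-3.14050291e+00, -9.68247804e-05,  2.79805278e-01]), 'ft_force': array([-0.23587708,  0.28560569,  0.01281471]), 'moment': array([ 0.02168247, -0.031379  ,  0.02194182]), 'opening': 1.000804003667392}
scene 504.41034731444364 [ 1.43364294  2.08740518 -0.92160716] [ 228.08348073 -266.52177336 1962.02448914]
top 487.6814107165885 [ 2.1545016  -2.18960454  0.09147029] [   7.03104263  562.09079919 1429.99714034]
```

View pics/scene0.png

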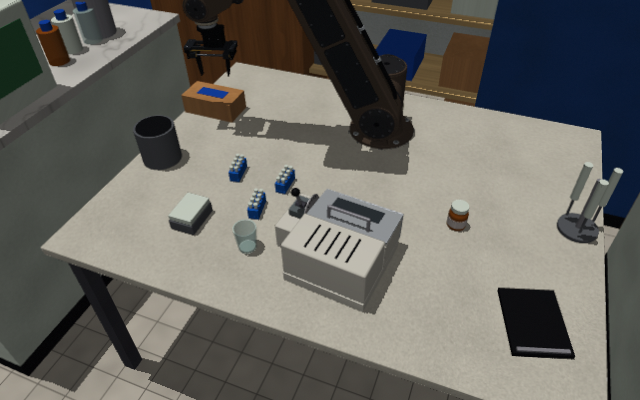

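View pics/top0.png

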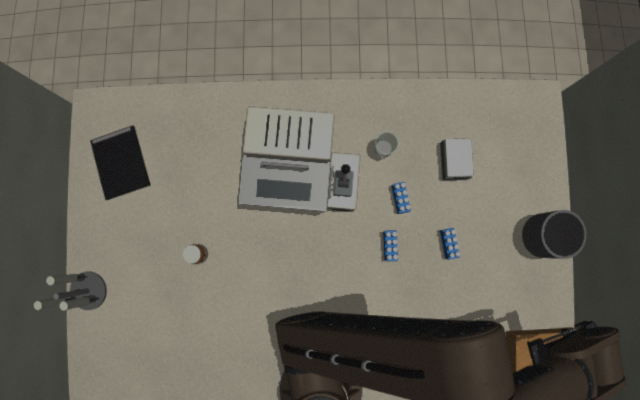

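Three racks are present, at top pixels (402,198), (391,245) and (451,243). The knob is near (345,169) and the door bar near (285,166). Next I'll turn these into positions.

```bash
python3 - <<'E'
from h import *
W=np.load("pics/top0.npy");I=cv2.imread("pics/top0.png")
def rect(m,name):
    p=W[m][:,:2].astype(np.float32); 
    r=cv2.minAreaRect(p); print(name,len(p),np.round(r[0],1),np.round(r[1],1),round(r[2],1),"medz",np.nanmedian(W[m][:,2]).round(1))
    return r
z=W[...,2]; vv,uu=np.mgrid[:400,:640]
roi=(uu>225)&(uu<370)&(vv>95)&(vv<225)
rect(roi&(z>143)&(z<156)&(vv<160),"housing")
rect(roi&(z>120)&(z<136)&(uu<332),"doortop")
rect(roi&(z>158)&(z<180)&(uu<320)&(vv>155),"bar")
rect(roi&(z>84)&(z<96)&(uu>325),"console")
b=I.astype(int)
kn=(uu>335)&(uu<356)&(vv>160)&(vv<180)&(z>130)
rect(kn,"knobregion"); print(np.round(W[160:192:3,345],0).tolist())
print("knobtop",np.round(W[kn][np.argsort(-W[kn][:,2])[:12]],0).tolist())
blue=(b[...,0]>b[...,2]+50)&(uu>370)&(uu<480)&(vv>170)&(vv<270)
bl=cv2.morphologyEx(blue.astype(np.uint8),cv2.MORPH_CLOSE,np.ones((7,7)))
n,l,st,ce=cv2.connectedComponentsWithStats(bl)
for i in range(1,n):
    if st[i,4]>100:
        m=(l==i)&(z>20); rect(m,f"rack{i} {ce[i].round()}")
for nm,u0,u1,v0,v1 in(("beaker",370,400,130,162),("tip",438,476,135,183),("jar",180,206,242,266)):
    m=(uu>=u0)&(uu<=u1)&(vv>=v0)&(vv<=v1)&(z>25); rect(m,nm)
E
```

```text
housing 4007 [749.  78.] [248.  134.8] 83.9 medz 150.3
doortop 3563 [613.1  88.2] [254.5 143.8] 84.6 medz 131.4
bar 129 [653.1  86.7] [128.2  10.3] 84.2 medz 177.3
console 1009 [619.6 -75.6] [ 83.8 160.3] 84.0 medz 90.0
knobregion 98 [633.5 -78.9] [33.3 24.7] 20.7 medz 194.6
[[679.0, -82.0, 88.0], [668.0, -81.0, 98.0], [642.0, -75.0, 200.0], [634.0, -75.0, 202.0], [627.0, -75.0, 195.0], [624.0, -77.0, 159.0], [618.0, -77.0, 149.0], [612.0, -78.0, 126.0], [604.0, -78.0, 126.0], [597.0, -78.0, 116.0], [589.0, -78.0, 111.0]]
knobtop [[634.0, -83.0, 203.0], [639.0, -78.0, 203.0], [637.0, -70.0, 203.0], [634.0, -75.0, 202.0], [637.0, -81.0, 201.0], [639.0, -81.0, 201.0], [629.0, -80.0, 201.0], [637.0, -86.0, 201.0], [642.0, -81.0, 201.0], [637.0, -73.0, 200.0], [642.0, -75.0, 200.0], [632.0, -73.0, 200.0]]
rack1 [401. 197.] 327 [ 573.2 -247.7] [88.1 36.6] 8.8 medz 42.4
rack2 [450. 243.] 326 [ 433.7 -391.9] [87.3 35.5] 8.6 medz 42.8
rack3 [390. 245.] 353 [ 430.7 -212.8] [86.7 35.9] 1.4 medz 43.1
beaker 288 [ 728.7 -203.6] [68.3 64.9] 88.6 medz 70.0
tip 1192 [ 687.3 -421.2] [122.   85.5] 1.0 medz 59.2
jar 380 [415.2 361.5] [57.8 53.6] 34.3 medz 82.7
```

```bash
python3 -m pendant '[[[1,0.035,-0.025,-0.045,0.05],[1,0.07,-0.05,-0.09,0.1],[1,0.105,-0.075,-0.12,0.15],[1,0.14,-0.1,-0.15,0.2],[1,0.175,-0.125,-0.18,0.25],[1,0.21,-0.15,-0.2,0.3],[1,0.245,-0.175,-0.206,0.35],[1,0.28,-0.2,-0.206,0.38]]]'
```

```text
t: 0.9
eef_pos: [379.1, -340.1, 420.9]
tcp_rot: [3.14, -0.002, -0.103]
ft_force: [0.1, -0.5, -0.1]
opening: 1.001
```

```bash
cat > go.py <<'E'
# go.py x y z yaw : prints shift in tool axes from commanded(measured) pose
import sys
from h import *
s=env.state(); R=rpy(s["tcp_rot"]); x,y,z,w=map(float,sys.argv[1:5])
print("at",np.round(s["eef_pos"],1),"rot",np.round(s["tcp_rot"],3),"t",s["t"],"f",np.round(s["ft_force"],1))
print("shift m",np.round(R.T@(np.array([x,y,z])-s["eef_pos"])/1000,4),"turn",round(-(w-s["tcp_rot"][2]),3))
E
python3 go.py 600 0 420 -0.1
```

```text
at [ 379.1 -340.1  420.9] rot [ 3.14e+00 -2.00e-03 -1.03e-01] t 0.9 f [ 0.1 -0.5 -0.1]
shift m [ 0.1848 -0.361   0.0007] turn -0.003
```

```bash
python3 -m pendant '[[[1,0.023,-0.045,0,0],[1,0.046,-0.09,0,0],[1,0.069,-0.135,0,0],[1,0.092,-0.18,0,0],[1,0.115,-0.225,0,0],[1,0.138,-0.27,0,0],[1,0.161,-0.315,0,0],[1,0.185,-0.36,0,0]]]'; python3 - <<'E'
from h import *
s=env.state();print(s["eef_pos"],s["tcp_rot"])
c=cam("wrist");print(np.round(c["tool_from_camera"],3).tolist())
cv2.imwrite("pics/w1.png",c["image"]);np.save("pics/w1.npy",pts(c,wristT(s,c)))
E
```

```text
t: 1.7
eef_pos: [596.4, -3.7, 419.2]
tcp_rot: [3.141, 0.0, -0.1]
ft_force: [-0.8, -0.9, 0.3]
opening: 0.996
[596.38870556  -3.66009603 419.22194422] [ 3.14142208e+00  3.08984713e-04 -1.00015457e-01]
[[-0.0, -0.968, -0.251, 69.317], [1.0, -0.0, 0.0, 0.27], [-0.0, -0.251, 0.968, -170.321], [0.0, 0.0, 0.0, 1.0]]
```

View pics/w1.png

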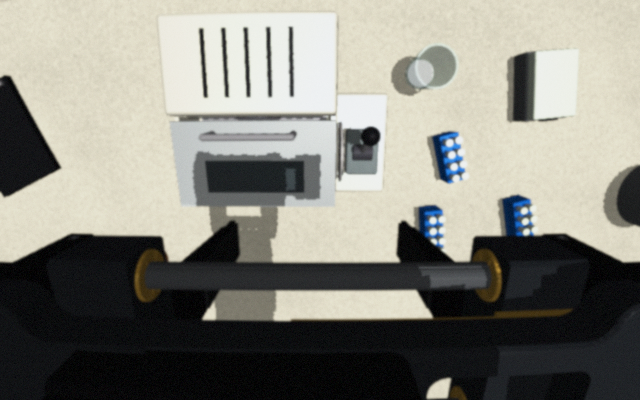

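The wrist view shows the bar from (203,135) to (295,135), the knob at (371,135) and the disc edge-on at about u=340. The disc sits close to the chamber wall, so the rightmost rack should go in lengthwise along the dryer's y to keep the gripper body off it.

```bash
python3 - <<'E'
from h import *
W=np.load("pics/w1.npy");z=W[...,2];vv,uu=np.mgrid[:400,:640]
def rect(m,name):
    p=W[m][:,:2].astype(np.float32);r=cv2.minAreaRect(p);print(name,len(p),np.round(r[0],1),np.round(r[1],1),round(r[2],1),"z",np.round(np.nanpercentile(W[m][:,2],[5,50,95]),1))
top=vv<215
rect(top&(uu<340)&(vv<118)&(z>143)&(z<158),"housing")
rect(top&(uu>165)&(uu<338)&(vv>115)&(z>118)&(z<138),"doortop")
b=(uu>195)&(uu<305)&(vv>125)&(vv<145)&(z>155); rect(b,"bar")
rect((uu>335)&(uu<392)&(vv<195)&(z>85)&(z<95),"console")
k=(uu>358)&(uu<384)&(vv>122)&(vv<150)&(z>170); rect(k,"knob")
R0=np.array([[np.cos(-.103),-np.sin(-.103)],[np.sin(-.103),np.cos(-.103)]])
# sphere fit
P=W[k];A=np.c_[2*P,np.ones(len(P))];x=np.linalg.lstsq(A,(P**2).sum(1),rcond=None)[0];print("sphere",x[:3],np.sqrt(x[3]+x[:3]@x[:3]))
O=np.array([557.3,96.9])
d=(uu>332)&(uu<358)&(vv>115)&(vv<185)&(z>100)&(z<165)
q=(W[d][:,:2]-O)@R0; print("disc y hist",np.histogram(q[:,1],bins=np.arange(-200,-100,10)), "x",np.percentile(q[:,0],[2,98]),"zmax",np.nanmax(W[d][:,2]))
for n,m in(("bar",b),("knob",k)): print(n,np.median((W[m][:,:2]-O)@R0,axis=0))
E
```

```text
housing 18233 [746.   76.7] [245.8 134.9] 84.5 z [148.2 150.1 151.7]
doortop 13121 [608.1  92.1] [246.8 138.8] 84.2 z [127.9 132.4 135.7]
bar 744 [650.8  86.6] [128.3  10.1] 83.9 z [174.5 178.5 180.3]
console 3003 [616.1 -76.7] [ 81.8 157.9] 84.5 z [88.4 90.1 91.7]
knob 322 [636.  -76.7] [24.2 24.2] 84.7 z [189.4 196.2 199.9]
sphere [635.4885165  -77.07078935 187.49735039] 12.580502986623184
disc y hist (array([  0,   0,   0,   0, 240, 310, 103, 316,  61]), array([-200, -190, -180, -170, -160, -150, -140, -130, -120, -110])) x [ 27.72719098 112.10681057] zmax 159.11746324962184
bar [93.50997584 -0.65978409]
knob [  96.09719765 -163.68387564]
```

```bash
cat > god.py <<'E'
# god.py ox oy z dyaw : target in dryer own axes (mm, z world)
import sys
from h import *
O=np.array([553,95.6]);w=-.101
ex=np.array([np.cos(w),np.sin(w)]);ey=np.array([-ex[1],ex[0]])
if __name__=="__main__":
    s=env.state();R=rpy(s["tcp_rot"]);a,b,z,d=map(float,sys.argv[1:5])
    e=s["eef_pos"][:2]-O
    print("own",np.round([e@ex,e@ey,s["eef_pos"][2]],1),"yaw-w",round(s["tcp_rot"][2]-w,3),"t",round(s["t"],2),"f",np.round(s["ft_force"],1),"op",round(s["opening"],3))
    T=np.r_[O+a*ex+b*ey,z]
    print("shift m",np.round(R.T@(T-s["eef_pos"])/1000,4),"turn",round(-((w+d)-s["tcp_rot"][2]),3))
E
python3 god.py 137 -163.5 160 0
```

```text
own [ 55.3 -89.1 418.1] yaw-w 0.004 t 1.75 f [-0.1  3.7 -1.9] op 1.0
shift m [0.0816 0.0753 0.2579] turn 0.004
```

```bash
python3 -m pendant '[[[0,0.03,0.03,0.04,0],[0,0.06,0.055,0.08,0],[0,0.082,0.075,0.11,0],[0,0.082,0.075,0.13,0],[0,0.082,0.075,0.17,0],[0,0.082,0.075,0.21,0],[0,0.082,0.075,0.25,0],[0,0.082,0.075,0.257,0]]]'; python3 god.py 41 -163.5 160 0
```

```text
t: 2.55
eef_pos: [667.7, -88.3, 157.5]
tcp_rot: [-3.141, 0.008, -0.1]
ft_force: [-0.5, 0.5, 1.0]
opening: 0.384
own [ 132.7 -171.4  157.5] yaw-w 0.001 t 2.55 f [-0.5  0.5  1. ] op 0.384
shift m [-0.0917 -0.0079 -0.0017] turn 0.001
```

```bash
python3 -m pendant '[[[0,0,-0.004,0,0],[0,0,-0.008,0,0],[0,0,-0.008,0,0],[0,0,-0.008,0,0],[0,0,-0.008,0,0],[0,0,-0.008,0,0],[0,-0.01,-0.008,0,0],[0,-0.02,-0.008,0,0]]]'; python3 god.py 41 -163.5 160 0
```

```text
t: 3.35
eef_pos: [650.1, -78.6, 162.5]
tcp_rot: [3.141, -0.001, -0.1]
ft_force: [1.7, -0.1, 1.8]
opening: 0.002
own [ 114.2 -163.6  162.5] yaw-w 0.001 t 3.35 f [ 1.7 -0.1  1.8] op 0.002
shift m [-0.0732 -0.0001  0.0024] turn 0.001
```

```bash
python3 -m pendant '[[[0,-0.011,0,0,0],[0,-0.022,0,0,0],[0,-0.033,0,0,0],[0,-0.044,0,0,0],[0,-0.055,0,0,0],[0,-0.064,0,0,0],[0,-0.070,0,0,0],[0,-0.073,0,0,0]]]'; python3 god.py 35 -163.5 160 0;python3 - <<'E'
from h import *
from god import *
c=cam("scene");W=pts(c);cv2.imwrite("pics/s1.png",cv2.resize(c["image"][150:320,230:430],None,fx=4,fy=3.4));q=(W[...,:2]-O)@np.c_[ex,ey]
b=c["image"].astype(int).max(2);m=(q[...,0]>-20)&(q[...,0]<130)&(abs(q[...,1]+163.5)<16)&(W[...,2]>140)&(W[...,2]<195)&(b<60)
print(m.sum(),np.percentile(q[m],[5,50,95],axis=0).round(),np.percentile(W[m][:,2],[5,50,95]))
E
```

```text
t: 4.15
eef_pos: [580.6, -71.7, 163.2]
tcp_rot: [3.141, -0.008, -0.101]
ft_force: [23.0, 0.2, -10.1]
opening: 0.003
own [  44.3 -163.6  163.2] yaw-w 0.0 t 4.15 f [ 23.    0.2 -10.1] op 0.003
shift m [-0.0093 -0.0001  0.0031] turn 0.0
82 [[  20. -167.]
 [  44. -159.]
 [  60. -154.]] [162.38005501 178.85782374 193.37431623]
```

View pics/s1.png

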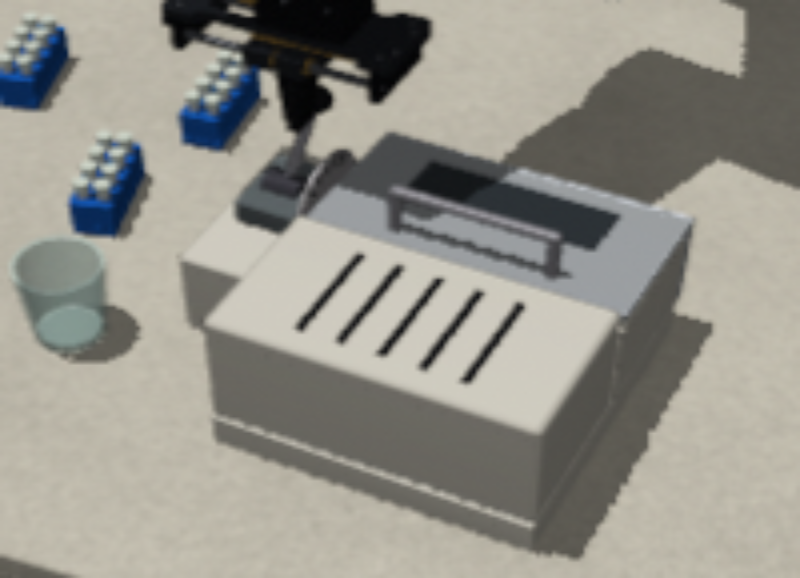

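The force rose from about 1 N to 23 N, so the lever is on its stop. The image agrees: the lever leans forward. I'll back off, lift and turn the jaws for the bar.

```bash
python3 -m pendant '[[[0,0,0,0,0],[0,0.008,0,0,0],[0,0.02,0,0,0],[0,0.02,0,-0.04,0],[0,0.02,0,-0.08,0],[0.5,0.03,-0.03,-0.12,-0.14],[0.5,0.04,-0.06,-0.12,-0.28],[0.5,0.05,-0.09,-0.12,-0.42]]]'; python3 god.py 98 0.5 250 1.571
```

```text
t: 5.0
eef_pos: [637.2, 14.0, 283.8]
tcp_rot: [3.141, -0.001, 0.325]
ft_force: [0.8, -0.3, -0.3]
opening: 0.202
own [ 92.  -72.7 283.8] yaw-w 0.426 t 5.0 f [ 0.8 -0.3 -0.3] op 0.202
shift m [ 0.0357 -0.0642  0.0338] turn -1.145
```

```bash
python3 -m pendant '[[[0.5,0.01,-0.02,0,-0.145],[0.5,0.02,-0.04,0,-0.29],[0.5,0.036,-0.064,0.02,-0.435],[0.5,0.036,-0.064,0.034,-0.58],[0.5,0.036,-0.064,0.034,-0.725],[0.5,0.036,-0.064,0.034,-0.87],[0.5,0.036,-0.064,0.034,-1.015],[0.5,0.036,-0.064,0.034,-1.145]]]'; python3 god.py 98 0.5 155 1.571
python3 - <<'E'
from h import *
from god import *
s=env.state();c=cam("wrist");W=pts(c,wristT(s,c));cv2.imwrite("pics/w2.png",c["image"]);q=np.dstack([(W[...,:2]-O)@np.c_[ex,ey],W[...,2]])
m=(q[...,2]>160)&(q[...,2]<190)&(abs(q[...,1])<75)&(q[...,0]>70)&(q[...,0]<124)
print(m.sum(),np.percentile(q[m],[5,50,95],axis=0).round(1))
m=(q[...,2]>120)&(q[...,2]<140)&(abs(q[...,1])<120)&(q[...,0]>-10)&(q[...,0]<124)
p=q[m];f=np.linalg.lstsq(np.c_[p,np.ones(len(p))][:,[0,1,3]],p[:,2],rcond=None)[0];print("top panel slope",f, p[:,0].min(),p[:,0].max())
E
```

```text
t: 5.8
eef_pos: [650.6, 85.2, 248.0]
tcp_rot: [-3.14, 0.0, 1.471]
ft_force: [-0.3, 0.4, -0.0]
opening: 0.499
own [ 98.1  -0.5 248. ] yaw-w 1.572 t 5.8 f [-0.3  0.4 -0. ] op 0.499
shift m [0.001 0.    0.093] turn 0.001
1693 [[ 93.1 -44.7 175.8]
 [ 97.3  14.3 178.8]
 [101.9  60.9 180.2]]
top panel slope [ 5.44665282e-02 -2.60979693e-03  1.29371821e+02] -9.99560194496975 123.93465698954762
```

View pics/w2.png

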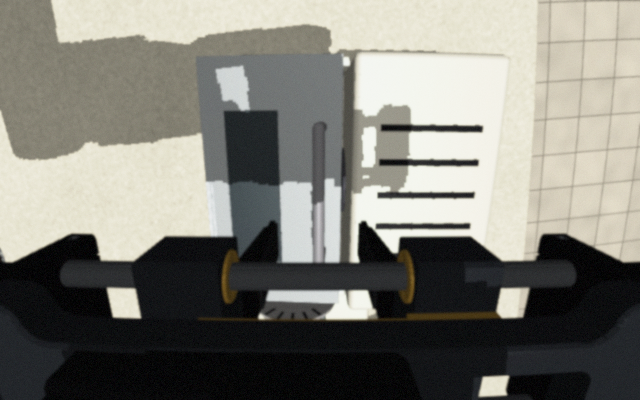

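The bar lies between the fingers, running from (320,125) to (320,265), and the door is about 0.054 rad open. I'll descend and pinch.

```bash
python3 -m pendant '[[[0.5,0,0,0.03,0],[0.5,0,0,0.06,0],[0.5,0,0,0.085,0],[0.5,0,0,0.093,0],[0,0,0,0.093,0],[0,0,0,0.093,0],[0,0,0,0.093,0],[0,0,0,0.093,0]]]'; python3 god.py 98 0.5 155 1.571
python3 -c "
import numpy as np
from god import *
# arc: tool y offset = ownx (check sign), z
for D in range(0,92,6):
    a=np.radians(51.7+3.1+ (D if D<86.9 else 86.9)); a0=np.radians(54.8)
    print(D,'dx',round(169.5*(np.cos(a)-np.cos(a0)),1),'dz',round(169.5*(np.sin(a)-np.sin(a0)),1))
s=env.state();print(rpy(s['tcp_rot']).T@np.r_[ex,0])"
```

```text
t: 6.65
eef_pos: [651.3, 85.3, 156.5]
tcp_rot: [3.14, -0.0, 1.465]
ft_force: [0.1, 0.6, 0.3]
opening: 0.22
own [ 98.8  -0.3 156.5] yaw-w 1.566 t 6.65 f [0.1 0.6 0.3] op 0.22
shift m [ 0.0008 -0.0008  0.0015] turn -0.005
0 dx -0.0 dz 0.0
6 dx -15.0 dz 9.5
12 dx -30.9 dz 17.3
18 dx -47.6 dz 23.4
24 dx -64.8 dz 27.8
30 dx -82.3 dz 30.3
36 dx -100.1 dz 31.0
42 dx -117.8 dz 29.8
48 dx -135.3 dz 26.8
54 dx -152.3 dz 22.0
60 dx -168.8 dz 15.4
66 dx -184.5 dz 7.1
72 dx -199.2 dz -2.8
78 dx -212.9 dz -14.1
84 dx -225.2 dz -26.9
90 dx -230.7 dz -33.5
[0.00521795 0.99998504 0.00163965]
```

```bash
python3 -m pendant '[[[0,0,0,0,0],[0,0,0,0,0],[0,0,0,0,0],[0,0,0,0,0],[0,0,-0.004,-0.003,0],[0,0,-0.008,-0.005,0],[0,0,-0.015,-0.0095,0],[0,0,-0.0229,-0.0134,0]]]'; python3 god.py 98 0.5 155 1.571
```

```text
t: 7.45
eef_pos: [629.2, 87.5, 169.3]
tcp_rot: [3.138, -0.0, 1.465]
ft_force: [6.5, -1.6, -0.1]
opening: 0.094
own [ 76.6  -0.3 169.3] yaw-w 1.566 t 7.45 f [ 6.5 -1.6 -0.1] op 0.094
shift m [0.001  0.0213 0.0144] turn -0.005
```

```bash
python3 -m pendant '[[[0,0,-0.008,-0.0039,0],[0,0,-0.0247,-0.01,0],[0,0,-0.0419,-0.0144,0],[0,0,-0.0594,-0.0169,0],[0,0,-0.0772,-0.0176,0],[0,0,-0.0949,-0.0164,0],[0,0,-0.1124,-0.0134,0],[0,0,-0.1294,-0.0086,0]]]'; python3 god.py -133 0.5 121 1.571
```

```text
t: 8.25
eef_pos: [499.7, 101.5, 178.2]
tcp_rot: [3.138, -0.0, 1.465]
ft_force: [4.2, 0.9, 0.9]
opening: 0.097
own [-53.6   0.5 178.2] yaw-w 1.566 t 8.25 f [4.2 0.9 0.9] op 0.097
shift m [-0.0004 -0.0796  0.0569] turn -0.005
```

```bash
python3 -m pendant '[[[0,0,-0.0165,0.0066,0],[0,0,-0.0322,0.0149,0],[0,0,-0.0469,0.0248,0],[0,0,-0.0606,0.0361,0],[0,0,-0.0729,0.0489,0],[0,0,-0.0784,0.0555,0],[0,0,-0.0788,0.0565,0],[0,0,-0.0788,0.0565,0]]]'; python3 god.py -133 0.5 121 1.571
```

```text
t: 9.05
eef_pos: [422.8, 110.0, 122.0]
tcp_rot: [3.137, -0.001, 1.465]
ft_force: [4.9, 1.7, 9.8]
opening: 0.095
own [-131.     1.2  122. ] yaw-w 1.566 t 9.05 f [4.9 1.7 9.8] op 0.095
shift m [-0.0007 -0.002   0.001 ] turn -0.005
```

```bash
python3 -m pendant '[[[0.3,0,0,0,0],[0.3,0,0,0,0],[0.3,0,0,0,0],[0.3,0,0,-0.03,0],[0.3,0,0,-0.07,0],[0.6,0,0,-0.12,0],[0.7,0,0,-0.17,0],[0.7,0,0,-0.2,0]]]'
python3 - <<'E'
from h import *
from god import *
s=env.state();print(s["eef_pos"],s["tcp_rot"],s["ft_force"])
c=cam("top");W=pts(c);np.save("pics/top1.npy",W);cv2.imwrite("pics/top1.png",c["image"])
q=np.dstack([(W[...,:2]-O)@np.c_[ex,ey],W[...,2]]);z=W[...,2]
for n,m in (("front panel",(abs(q[...,1])<110)&(q[...,0]>-85)&(q[...,0]<-5)&(z>15)&(z<80)),("floor",(abs(q[...,1])<100)&(q[...,0]>10)&(q[...,0]<110)&(z>15)&(z<80)),("bar",(abs(q[...,1])<60)&(q[...,0]>-150)&(q[...,0]<-118)&(z>100)&(z<170))):
    p=q[m]; print(n,len(p))
    if len(p)>10: print(np.linalg.lstsq(np.c_[p[:,0],np.ones(len(p))],p[:,2],rcond=None)[0],np.median(p,axis=0))
I=c["image"].astype(int);vv,uu=np.mgrid[:400,:640]
bl=((I[...,0]>I[...,2]+50)&(uu>355)&(uu<480)&(vv>170)&(vv<290)).astype(np.uint8)
n,l,st,ce=cv2.connectedComponentsWithStats(cv2.morphologyEx(bl,cv2.MORPH_CLOSE,np.ones((7,7))))
for i in range(1,n):
    if st[i,4]>100:
        r=cv2.minAreaRect(W[(l==i)&(z>20)][:,:2].astype(np.float32));print("rack",np.round(r[0],1),np.round(r[1],1),round(r[2],1))
E
```

```text
t: 9.85
eef_pos: [421.1, 109.8, 324.2]
tcp_rot: [3.139, -0.001, 1.465]
ft_force: [0.7, 0.2, -1.1]
opening: 0.5
[421.05225363 109.75313535 324.21869594] [ 3.13862077e+00 -5.38701025e-04  1.46481658e+00] [ 0.68864007  0.23972458 -1.09922374]
front panel 1174
[-2.72993728e-03  3.40876404e+01] [-40.48131606 -40.83932414  34.20508223]
floor 2227
[6.53571514e-03 3.56096875e+01] [59.81862415 -0.46412439 35.94872449]
bar 31
[9.44889244e-02 1.55976642e+02] [-128.18160375  -52.08994089  144.09960469]
rack [ 572.9 -248. ] [87.9 35.1] 9.8
rack [ 433.8 -392.2] [87.4 35.7] 9.8
rack [ 430.9 -211.4] [36.6 85.4] 88.8
```

View pics/top1.png

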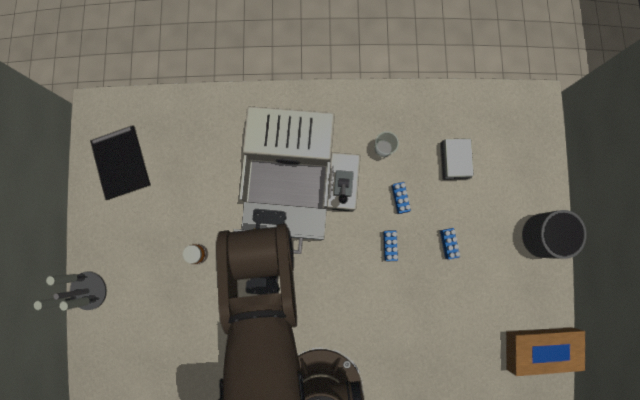

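The door is fully open: its front panel reads level at z 34. The lever knob is at the front, (343,200), and all three racks are unmoved. Next is the rack at (431,-211).

```bash
python3 go.py 431 -211.5 16 0.0
```

```text
at [422.1 109.9 327.4] rot [ 3.134e+00 -2.000e-03  1.465e+00] t 9.9 f [-0.2 -0.5  3.1]
shift m [-0.3192  0.0404  0.3112] turn 1.465
```

```bash
python3 -m pendant '[[[0.7,-0.04,0.005,0,0.145],[0.7,-0.08,0.01,0,0.29],[0.7,-0.12,0.015,0,0.435],[0.7,-0.16,0.02,0.02,0.58],[0.7,-0.2,0.025,0.05,0.725],[0.7,-0.24,0.03,0.09,0.87],[0.7,-0.28,0.035,0.13,1.015],[0.7,-0.319,0.04,0.17,1.16]]]'; python3 go.py 431 -211.5 16 0.0
```

```text
t: 10.7
eef_pos: [426.1, -199.0, 163.4]
tcp_rot: [-3.141, 0.0, 0.299]
ft_force: [1.1, -0.7, 0.2]
opening: 0.704
at [ 426.1 -199.   163.4] rot [-3.141  0.     0.299] t 10.7 f [ 1.1 -0.7  0.2]
shift m [0.0011 0.0135 0.1474] turn 0.299
```

```bash
python3 -m pendant '[[[0.7,0,0.002,0.03,0.145],[0.7,0,0.002,0.05,0.29],[0.7,0,0.002,0.07,0.299],[0.7,0,0.002,0.08,0.299],[0.7,0,0.002,0.08,0.299],[0.7,0,0.002,0.08,0.299],[0.7,0,0.002,0.08,0.299],[0.7,0,0.002,0.08,0.299]]]'; python3 go.py 431 -211.5 16 0.0
```

```text
t: 11.5
eef_pos: [427.7, -199.8, 85.9]
tcp_rot: [3.141, -0.001, 0.006]
ft_force: [-0.4, -0.4, 0.4]
opening: 0.701
at [ 427.7 -199.8   85.9] rot [ 3.141e+00 -1.000e-03  6.000e-03] t 11.5 f [-0.4 -0.4  0.4]
shift m [0.0031 0.0117 0.0699] turn 0.006
```

```bash
python3 -m pendant '[[[0.7,0.003,0.0117,0.01,0.006],[0.7,0.003,0.0117,0.04,0.006],[0.7,0.003,0.0117,0.06,0.006],[0.7,0.003,0.0117,0.07,0.006],[0.7,0.003,0.0117,0.07,0.006],[0,0.003,0.0117,0.07,0.006],[0,0.003,0.0117,0.07,0.006],[0,0.003,0.0117,0.07,0.006]]]'; python3 -m pendant '[[[0,0,0,0,0],[0,0,0,0,0],[0,0,0,0,0],[0,0,0,0,0],[0,0,0,-0.03,0],[0,0,0,-0.07,0],[0,0,0,-0.12,0],[0,0,0,-0.17,0]]]'; python3 god.py 28 -66 250 1.571
```

```text
t: 12.3
eef_pos: [430.8, -211.6, 15.8]
tcp_rot: [3.141, -0.001, -0.0]
ft_force: [-0.6, 0.1, 0.4]
opening: 0.503
t: 13.1
eef_pos: [429.9, -210.9, 186.7]
tcp_rot: [-3.141, 0.001, -0.0]
ft_force: [0.7, -0.3, -3.1]
opening: 0.375
own [ -91.6 -317.3  186.7] yaw-w 0.101 t 13.1 f [ 0.7 -0.3 -3.1] op 0.375
shift m [ 0.1442 -0.238  -0.0633] turn -1.47
```

```bash
python3 -m pendant '[[[0,0,0,-0.03,-0.145],[0,0.01,-0.015,-0.063,-0.29],[0,0.035,-0.055,-0.063,-0.435],[0,0.06,-0.095,-0.063,-0.58],[0,0.08,-0.135,-0.063,-0.725],[0,0.105,-0.175,-0.063,-0.87],[0,0.13,-0.21,-0.063,-1.015],[0,0.144,-0.238,-0.063,-1.16]]]'; python3 god.py 28 -66 250 1.571
```

```text
t: 13.9
eef_pos: [575.5, 29.0, 247.7]
tcp_rot: [-3.141, 0.0, 1.167]
ft_force: [0.6, -0.5, -1.8]
opening: 0.377
own [ 29.1 -64.  247.7] yaw-w 1.268 t 13.9 f [ 0.6 -0.5 -1.8] op 0.377
shift m [-0.0022 -0.0004 -0.0023] turn -0.303
```

```bash
python3 -m pendant '[[[0,0.003,0,0,-0.145],[0,0.004,0,0,-0.29],[0,0.004,0,0,-0.303],[0,0.004,0,0.02,-0.303],[0,0.004,0,0.05,-0.303],[0,0.004,0,0.07,-0.303],[0,0.004,0,0.08,-0.303],[0,0.004,0,0.08,-0.303]]]'; python3 god.py 28 -60 52 1.571
python3 - <<'E'
from h import *
from god import *
s=env.state();c=cam("wrist");W=pts(c,wristT(s,c));cv2.imwrite("pics/w3.png",c["image"]);q=np.dstack([(W[...,:2]-O)@np.c_[ex,ey],W[...,2]])
np.save("pics/w3.npy",q)
for z0 in (120,):
    m=(q[...,2]>112)&(q[...,2]<126);print(m.sum())
    for lo,hi in((100,135),(-135,-100)):
        mm=m&(q[...,1]>lo)&(q[...,1]<hi)&(q[...,0]>5)&(q[...,0]<125);print(lo,mm.sum(),np.percentile(q[mm],[5,50,95],axis=0).round(1) if mm.sum()>5 else '')
E
```

```text
t: 14.7
eef_pos: [575.7, 30.1, 167.1]
tcp_rot: [-3.139, 0.0, 1.46]
ft_force: [0.0, 0.3, -1.8]
opening: 0.377
own [ 29.1 -62.9 167.1] yaw-w 1.561 t 14.7 f [ 0.   0.3 -1.8] op 0.377
shift m [ 0.0029 -0.0009  0.1151] turn -0.01
4699
100 0 
-135 20 [[  53.9 -127.9  120. ]
 [  55.5 -127.5  122.5]
 [  57.2 -127.   125. ]]
```

View pics/w3.png

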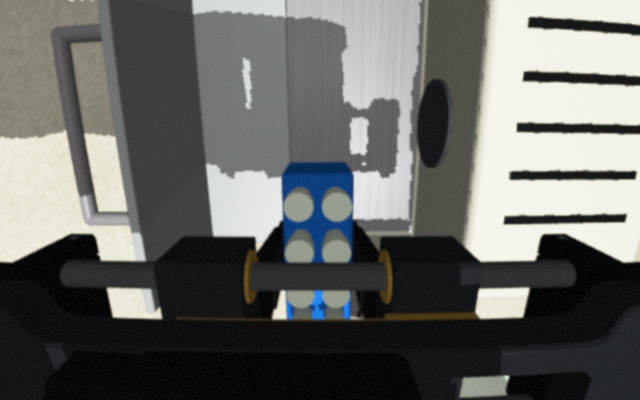

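The rack is held squarely over the chamber floor. The hinge seam is at u≈288 and the rear wall base at u≈412; I'll check both against my frame.

```bash
python3 - <<'E'
import numpy as np
q=np.load("pics/w3.npy")
for u,v in((284,100),(288,100),(292,100),(408,100),(414,100),(420,100),(320,166),(320,172),(390,224),(390,232),(390,240)):print((u,v),np.round(q[v,u],1))
E
```

```text
(284, 100) [-3.5 23.9 35.6]
(288, 100) [-0.3 24.2 28.9]
(292, 100) [ 4.2 23.7 36.4]
(408, 100) [114.7  23.1  36.2]
(414, 100) [120.4  23.1  36.3]
(420, 100) [126.5  23.2  35.3]
(320, 166) [ 29.9 -19.  170.1]
(320, 172) [ 29.8 -19.  189. ]
(390, 224) [ 103.3 -101.7   36.2]
(390, 232) [ 103.8 -110.6   36.2]
(390, 240) [ 50.1 -28.  254. ]
```

```bash
python3 -m pendant '[[[0,0.004,0,0.02,-0.01],[0,0.004,0,0.04,-0.01],[0,0.004,0,0.06,-0.01],[0,0.004,0,0.08,-0.01],[0,0.004,0,0.095,-0.01],[0,0.004,0,0.105,-0.01],[0,0.004,0,0.113,-0.01],[0,0.004,0,0.115,-0.01]]]'; python3 god.py 28 -59 52 1.571
```

```text
t: 15.55
eef_pos: [576.7, 34.2, 53.0]
tcp_rot: [3.141, 0.0, 1.472]
ft_force: [-0.3, 0.6, -1.3]
opening: 0.377
own [ 29.8 -58.7  53. ] yaw-w 1.573 t 15.55 f [-0.3  0.6 -1.3] op 0.377
shift m [-0.0003 -0.0018  0.001 ] turn 0.002
```

```bash
python3 -m pendant '[[[0,0,0,0.0015,0],[0,0,0,0.0015,0],[0.52,0,0,0.0015,0],[0.52,0,0,0.0015,0],[0.52,0,0,0.0015,0],[0.52,0,0,0.0015,0],[0.52,0,0,-0.03,0],[0.52,0,0,-0.08,0]]]'; python3 -m pendant '[[[0.52,0,0,-0.05,0],[0.52,0,0,-0.1,0],[0.52,-0.01,0,-0.13,0],[0.7,-0.05,0,-0.13,0.14],[0.7,-0.1,0,-0.13,0.28],[0.7,-0.14,0,-0.13,0.42],[0.7,-0.18,0,-0.13,0.56],[0.7,-0.22,0,-0.13,0.7]]]'
python3 - <<'E'
from h import *
from god import *
c=cam("top");W=pts(c);z=W[...,2];cv2.imwrite("pics/top2.png",cv2.resize(c["image"][90:290,220:500],None,fx=2.8,fy=2.8))
I=c["image"].astype(int);vv,uu=np.mgrid[:400,:640]
bl=((I[...,0]>I[...,2]+50)&(uu>235)&(uu<480)&(vv>150)&(vv<290)).astype(np.uint8)
n,l,st,ce=cv2.connectedComponentsWithStats(cv2.morphologyEx(bl,cv2.MORPH_CLOSE,np.ones((7,7))))
for i in range(1,n):
    if st[i,4]>60:
        m=(l==i)&(z>20);r=cv2.minAreaRect(W[m][:,:2].astype(np.float32));d=np.array(r[0])-O;print("rack",np.round(r[0],1),np.round(r[1],1),round(r[2],1),"own",d@ex,d@ey,np.nanpercentile(z[m],[50,98]))
E
python3 go.py 573 -248 100 0.162
```

```text
t: 16.35
eef_pos: [575.3, 34.3, 131.7]
tcp_rot: [-3.136, 0.0, 1.473]
ft_force: [1.0, 1.2, 0.8]
opening: 0.521
t: 17.15
eef_pos: [554.6, -186.3, 263.2]
tcp_rot: [3.141, -0.0, 0.767]
ft_force: [0.7, 0.4, 0.0]
opening: 0.696
rack [577.8  33.2] [89.4 35. ] 84.9 own 30.936018416053535 -59.540175894506525 [77.28863509 97.75305417]
rack [ 433.8 -392.2] [87.5 37.1] 9.6 own -69.43623758659984 -497.3814866082768 [42.5918174  62.51652885]
at [ 554.2 -191.1  263. ] rot [3.14e+00 1.00e-03 7.56e-01] t 17.2 f [-0.3 -3.5 -0.5]
shift m [-0.0252  0.054   0.1631] turn 0.594
```

View pics/top2.png

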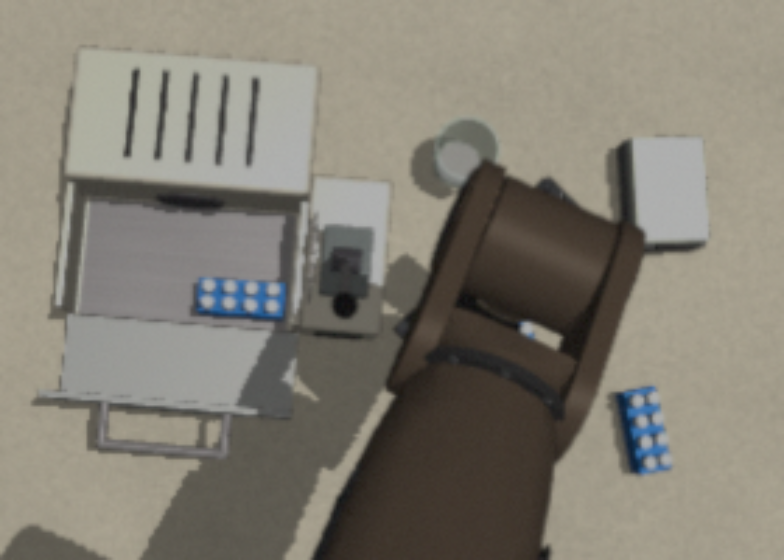

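Rack A stands in the chamber at own (31,-59.5). Next is the rack at (573,-248); I'll check it with the wrist camera first.

```bash
python3 -m pendant '[[[0.7,-0.02,0.01,0.02,0.145],[0.7,-0.04,0.02,0.05,0.29],[0.7,-0.055,0.035,0.08,0.435],[0.7,-0.06,0.035,0.1,0.58],[0.7,-0.06,0.035,0.1,0.594],[0.7,-0.06,0.035,0.1,0.594],[0.7,-0.06,0.035,0.1,0.594],[0.7,-0.06,0.035,0.1,0.594]]]'
cat > rk.py <<'E'
from h import *
import sys
s=env.state();c=cam("wrist");W=pts(c,wristT(s,c));z=W[...,2];I=c["image"].astype(int)
bl=((I[...,0]>I[...,2]+50)).astype(np.uint8)
n,l,st,ce=cv2.connectedComponentsWithStats(cv2.morphologyEx(bl,cv2.MORPH_CLOSE,np.ones((13,13))))
for i in range(1,n):
    if st[i,4]>800:
        m=(l==i)&(z>34)&(z<64);
        if m.sum()<100: continue
        r=cv2.minAreaRect(W[m][:,:2].astype(np.float32));print("rack px",ce[i].round(),np.round(r[0],1),np.round(r[1],1),round(r[2],1))
if len(sys.argv)>1: cv2.imwrite(sys.argv[1],c["image"])
E
python3 rk.py pics/w4.png; python3 go.py 573 -248 16 0.162
```

```text
t: 18.0
eef_pos: [537.1, -251.3, 164.4]
tcp_rot: [3.14, -0.001, 0.182]
ft_force: [-0.6, -0.7, -0.6]
opening: 0.699
rack px [322. 153.] [ 571.4 -249.6] [88.5 35.2] 9.8
at [ 537.  -251.3  164.2] rot [ 3.14e+00 -1.00e-03  1.81e-01] t 18.05 f [ 0.1 -0.3 -0.4]
shift m [0.0358 0.003  0.1483] turn 0.019
```

```bash
python3 -m pendant '[[[0.7,0.017,0.002,0.03,0.01],[0.7,0.034,0.004,0.06,0.01],[0.7,0.034,0.004,0.09,0.01],[0.7,0.034,0.004,0.12,0.01],[0.7,0.034,0.004,0.14,0.01],[0.7,0.034,0.004,0.148,0.01],[0,0.034,0.004,0.148,0.01],[0,0.034,0.004,0.148,0.01]]]';python3 -m pendant '[[[0,0,0,0,0],[0,0,0,0,0],[0,0,0,0,0],[0,0,0,0,0],[0,0,0,0,0],[0,0,0,-0.04,0],[0,0,0,-0.08,0],[0,0,0,-0.13,0]]]'; python3 god.py 62 72 260 0
```

```text
t: 18.85
eef_pos: [571.3, -249.7, 16.2]
tcp_rot: [3.14, -0.001, 0.169]
ft_force: [-0.2, -0.3, -0.7]
opening: 0.588
t: 19.65
eef_pos: [569.9, -249.1, 145.4]
tcp_rot: [-3.14, 0.002, 0.169]
ft_force: [0.3, -0.0, -0.7]
opening: 0.376
own [  51.5 -341.2  145.4] yaw-w 0.27 t 19.65 f [ 0.3 -0.  -0.7] op 0.376
shift m [ 0.1199 -0.3957 -0.1142] turn 0.27
```

```bash
python3 -m pendant '[[[0,0,0,-0.05,0],[0,0.01,-0.02,-0.1,0.05],[0,0.03,-0.065,-0.114,0.1],[0,0.045,-0.11,-0.114,0.15],[0,0.06,-0.155,-0.114,0.2],[0,0.075,-0.2,-0.114,0.25],[0,0.085,-0.245,-0.114,0.27],[0,0.098,-0.29,-0.114,0.27]]]';python3 god.py 62 72 200 0
```

```text
t: 20.45
eef_pos: [618.1, 54.7, 259.1]
tcp_rot: [3.141, 0.0, -0.102]
ft_force: [1.0, -0.1, -2.6]
opening: 0.378
own [ 68.9 -34.1 259.1] yaw-w -0.001 t 20.45 f [ 1.  -0.1 -2.6] op 0.378
shift m [-0.007  -0.1061  0.0591] turn -0.001
```

```bash
python3 -m pendant '[[[0,-0.003,-0.045,0,0],[0,-0.006,-0.09,0,0],[0,-0.006,-0.106,0.02,0],[0,-0.006,-0.106,0.05,0],[0,-0.006,-0.106,0.08,0],[0,-0.006,-0.106,0.11,0],[0,-0.006,-0.106,0.13,0],[0,-0.006,-0.106,0.13,0]]]';python3 god.py 63 72 52 0
```

```text
t: 21.25
eef_pos: [621.8, 158.7, 126.2]
tcp_rot: [3.14, 0.005, -0.101]
ft_force: [0.0, 0.3, -1.0]
opening: 0.38
own [ 62.1  69.7 126.2] yaw-w -0.0 t 21.25 f [ 0.   0.3 -1. ] op 0.38
shift m [ 0.0013 -0.0024  0.0742] turn -0.0
```

```bash
python3 -m pendant '[[[0,0.001,-0.002,0.015,0],[0,0.001,-0.002,0.035,0],[0,0.001,-0.002,0.055,0],[0,0.001,-0.002,0.068,0],[0,0.001,-0.002,0.073,0],[0,0.001,-0.002,0.0745,0],[0,0.001,-0.002,0.0745,0],[0,0.001,-0.002,0.0745,0]]]';python3 -m pendant '[[[0.52,0,0,0,0],[0.52,0,0,0,0],[0.52,0,0,0,0],[0.52,0,0,0,0],[0.52,0,0,-0.03,0],[0.52,0,0,-0.08,0],[0.52,0,0,-0.13,0],[0.52,0,0.0,-0.18,0]]]';python3 go.py 400 -330 200 0.165
```

```text
t: 22.05
eef_pos: [625.0, 160.9, 55.4]
tcp_rot: [-3.141, -0.001, -0.101]
ft_force: [-0.4, 0.2, -1.4]
opening: 0.377
t: 22.85
eef_pos: [624.2, 160.8, 236.6]
tcp_rot: [3.141, 0.0, -0.101]
ft_force: [1.4, 0.6, 0.2]
opening: 0.522
at [624.2 160.8 236.6] rot [ 3.141  0.    -0.101] t 22.85 f [1.4 0.6 0.2]
shift m [-0.1735  0.5109  0.0367] turn -0.266
```

```bash
python3 -m pendant '[[[0.7,-0.01,0.045,0,0],[0.7,-0.03,0.09,0,0],[0.7,-0.045,0.135,0,0],[0.7,-0.06,0.18,0,0],[0.7,-0.08,0.225,0,0],[0.7,-0.1,0.27,0,0],[0.7,-0.12,0.315,0,-0.1],[0.7,-0.135,0.36,0,-0.2]]]';python3 - <<'E'
from h import *
from god import *
c=cam("top");W=pts(c);z=W[...,2];cv2.imwrite("pics/top3.png",cv2.resize(c["image"][90:290,220:500],None,fx=2.8,fy=2.8))
I=c["image"].astype(int);vv,uu=np.mgrid[:400,:640]
bl=((I[...,0]>I[...,2]+50)&(uu>235)&(uu<480)&(vv>150)&(vv<290)).astype(np.uint8)
n,l,st,ce=cv2.connectedComponentsWithStats(cv2.morphologyEx(bl,cv2.MORPH_CLOSE,np.ones((7,7))))
for i in range(1,n):
    if st[i,4]>60:
        m=(l==i)&(z>20);r=cv2.minAreaRect(W[m][:,:2].astype(np.float32));d=np.array(r[0])-O;print("rack",np.round(r[0],1),np.round(r[1],1),round(r[2],1),"own",d@ex,d@ey,np.nanpercentile(z[m],[50,98]))
E
python3 go.py 400 -398 165 0.165
```

```text
t: 23.65
eef_pos: [452.3, -185.0, 234.9]
tcp_rot: [3.141, -0.0, 0.103]
ft_force: [1.2, -0.6, -0.4]
opening: 0.7
rack [626.8 159.8] [35.8 88.5] 86.2 own 66.98055180907296 71.34335034918467 [77.36899332 97.84008125]
rack [577.7  33.3] [88.9 34.8] 85.2 own 30.84846291052784 -59.54187150128883 [77.62403161 97.4698683 ]
rack [ 433.9 -391.9] [87.9 35.6] 5.4 own -69.36470346837524 -497.01013783247515 [42.51996461 61.74240897]
at [ 450.6 -190.   234.8] rot [3.14  0.    0.111] t 23.7 f [-0.2 -3.6  0. ]
shift m [-0.0733  0.201   0.0702] turn -0.054
```

View pics/top3.png

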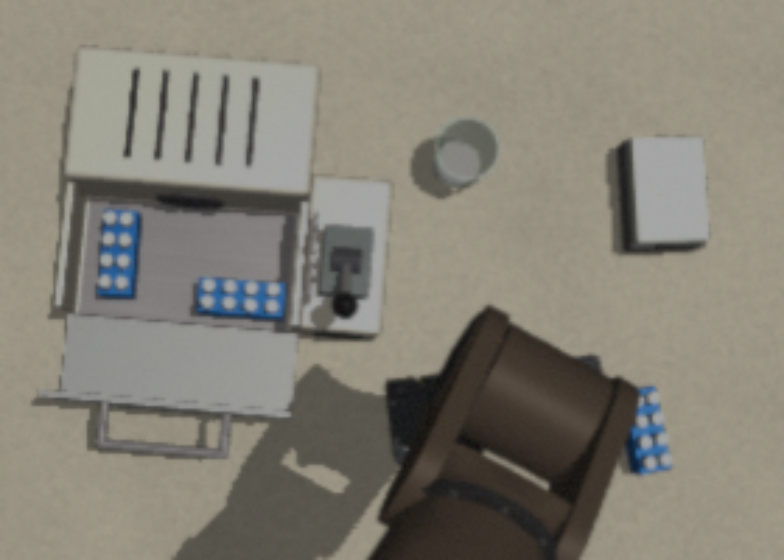

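Two racks are in, at own (67,71) and (31,-60). The third is still at (434,-392).

```bash
python3 -m pendant '[[[0.7,-0.015,0.04,0.01,0],[0.7,-0.03,0.085,0.03,-0.03],[0.7,-0.045,0.13,0.05,-0.054],[0.7,-0.06,0.17,0.07,-0.054],[0.7,-0.073,0.2,0.07,-0.054],[0.7,-0.073,0.2,0.07,-0.054],[0.7,-0.073,0.2,0.07,-0.054],[0.7,-0.073,0.2,0.07,-0.054]]]'; python3 rk.py; python3 go.py 433 -393 16 0.165
```

```text
t: 24.5
eef_pos: [401.2, -389.1, 164.8]
tcp_rot: [3.142, -0.0, 0.153]
ft_force: [0.3, -0.7, -0.1]
opening: 0.7
rack px [327. 156.] [ 431.8 -393.8] [87.8 35.1] 10.1
at [ 401.4 -388.9  165. ] rot [ 3.141 -0.     0.154] t 24.55 f [-0.1 -0.3  0.1]
shift m [0.0306 0.0088 0.149 ] turn -0.011
```

```bash
python3 -m pendant '[[[0.7,0.015,0.005,0.03,-0.02],[0.7,0.029,0.0095,0.06,-0.02],[0.7,0.029,0.0095,0.09,-0.02],[0.7,0.029,0.0095,0.12,-0.02],[0.7,0.029,0.0095,0.14,-0.02],[0.7,0.029,0.0095,0.149,-0.02],[0,0.029,0.0095,0.149,-0.02],[0,0.029,0.0095,0.149,-0.02]]]';python3 -m pendant '[[[0,0,0,0,0],[0,0,0,0,0],[0,0,0,0,0],[0,0,0,0,0],[0,0,0,0,0],[0,0,0,-0.04,0],[0,0,0,-0.08,0],[0,0,0,-0.13,0]]]'; python3 god.py 65 14 260 0
```

```text
t: 25.35
eef_pos: [431.6, -394.9, 16.6]
tcp_rot: [3.14, -0.001, 0.173]
ft_force: [-0.8, -0.6, 0.3]
opening: 0.585
t: 26.15
eef_pos: [430.4, -394.4, 146.1]
tcp_rot: [-3.139, 0.001, 0.173]
ft_force: [-0.0, -0.9, -0.9]
opening: 0.382
own [ -72.6 -499.8  146.1] yaw-w 0.274 t 26.15 f [-0.  -0.9 -0.9] op 0.382
shift m [ 0.2712 -0.4578 -0.1133] turn 0.274
```

```bash
python3 -m pendant '[[[0,0.01,-0.015,-0.04,0],[0,0.03,-0.055,-0.08,0.05],[0,0.053,-0.095,-0.113,0.1],[0,0.077,-0.135,-0.113,0.15],[0,0.1,-0.175,-0.113,0.2],[0,0.125,-0.215,-0.113,0.25],[0,0.15,-0.255,-0.113,0.274],[0,0.172,-0.295,-0.113,0.274]]]'; python3 god.py 65 13 260 0
```

```text
t: 26.95
eef_pos: [550.1, -72.6, 258.8]
tcp_rot: [3.141, -0.001, -0.102]
ft_force: [2.1, -0.4, -1.2]
opening: 0.378
own [  14.1 -167.7  258.8] yaw-w -0.001 t 26.95 f [ 2.1 -0.4 -1.2] op 0.378
shift m [ 0.0507 -0.1807 -0.0012] turn -0.001
```

```bash
python3 -m pendant '[[[0,0.012,-0.04,0,0],[0,0.024,-0.08,0,0],[0,0.036,-0.12,0,0],[0,0.048,-0.16,0,0],[0,0.051,-0.18,0,0],[0,0.051,-0.18,0.05,0],[0,0.051,-0.18,0.09,0],[0,0.051,-0.18,0.12,0]]]'; python3 god.py 65 13 52 0
```

```text
t: 27.75
eef_pos: [617.6, 99.4, 136.2]
tcp_rot: [3.141, 0.002, -0.101]
ft_force: [0.1, -1.0, -0.4]
opening: 0.376
own [ 63.9  10.3 136.2] yaw-w 0.0 t 27.75 f [ 0.1 -1.  -0.4] op 0.376
shift m [ 0.0013 -0.0027  0.0842] turn 0.0
```

```bash
python3 -m pendant '[[[0,0.001,-0.003,0.015,0],[0,0.001,-0.003,0.035,0],[0,0.001,-0.003,0.055,0],[0,0.001,-0.003,0.07,0],[0,0.001,-0.003,0.08,0],[0,0.001,-0.003,0.085,0],[0,0.001,-0.003,0.085,0],[0,0.001,-0.003,0.085,0]]]';python3 -m pendant '[[[0.52,0,0,0,0],[0.52,0,0,0,0],[0.52,0,0,0,0],[0.52,0,0,0,0],[0.52,0,0,-0.03,0],[0.52,0,0,-0.08,0],[0.52,0,0,-0.13,0],[0.52,0,0.0,-0.18,0]]]';python3 god.py -133 0 240 1.571
```

```text
t: 28.55
eef_pos: [620.3, 102.1, 54.2]
tcp_rot: [-3.141, -0.001, -0.101]
ft_force: [-0.8, -0.4, -1.1]
opening: 0.375
t: 29.35
eef_pos: [619.6, 102.1, 235.6]
tcp_rot: [3.141, 0.0, -0.101]
ft_force: [0.5, -0.8, 0.1]
opening: 0.52
own [ 65.6  13.1 235.6] yaw-w -0.0 t 29.35 f [ 0.5 -0.8  0.1] op 0.52
shift m [-0.1986  0.0132 -0.0044] turn -1.571
```

```bash
python3 -m pendant '[[[0.32,-0.025,0.002,0,-0.14],[0.32,-0.05,0.004,0,-0.28],[0.32,-0.075,0.006,0,-0.42],[0.32,-0.1,0.008,0,-0.56],[0.32,-0.125,0.01,0,-0.7],[0.32,-0.15,0.012,0,-0.84],[0.32,-0.175,0.013,0,-0.98],[0.32,-0.197,0.013,0,-1.12]]]';python3 god.py -131.5 1 240 1.566
```

```text
t: 30.15
eef_pos: [421.4, 109.0, 233.7]
tcp_rot: [3.141, -0.0, 1.024]
ft_force: [0.6, 0.6, 0.1]
opening: 0.316
own [-1.323e+02  1.000e-01  2.337e+02] yaw-w 1.125 t 30.15 f [0.6 0.6 0.1] op 0.316
shift m [ 0.0012  0.0003 -0.0063] turn -0.441
```

```bash
python3 -m pendant '[[[0.32,0.001,0,0,-0.14],[0.32,0.001,0,0,-0.28],[0.32,0.001,0,0,-0.42],[0.32,0.001,0,0,-0.441],[0.32,0.001,0,0,-0.441],[0.32,0.001,0,0,-0.441],[0.32,0.001,0,0,-0.441],[0.32,0.001,0,0,-0.441]]]';python3 god.py -131 1 122 1.566
python3 - <<'E'
from h import *
from god import *
s=env.state()
c=cam("wrist");W=pts(c,wristT(s,c));q=np.dstack([(W[...,:2]-O)@np.c_[ex,ey],W[...,2]]);z=W[...,2]
m=(abs(q[...,1])<90)&(q[...,0]>-155)&(q[...,0]<-118)&(z>125)&(z<165);print("bar",m.sum(),np.percentile(q[m],[5,50,95],axis=0).round(1) if m.sum() else 0)
cv2.imwrite("pics/w5.png",c["image"])
c=cam("top");W=pts(c);z=W[...,2];vv,uu=np.mgrid[:400,:640]
I=c["image"].astype(int);cv2.imwrite("pics/top4.png",cv2.resize(c["image"][90:290,220:500],None,fx=2.8,fy=2.8))
bl=((I[...,0]>I[...,2]+50)&(uu>235)&(uu<480)&(vv>150)&(vv<290)).astype(np.uint8)
n,l,st,ce=cv2.connectedComponentsWithStats(bl)
for i in range(1,n):
    if st[i,4]>60:
        m=(l==i)&(z>20);r=cv2.minAreaRect(W[m][:,:2].astype(np.float32));d=np.array(r[0])-O;print("rack",np.round(r[1],1),round(r[2],1),"own",d@ex,d@ey,np.nanpercentile(z[m],[50,98]))
E
```

```text
t: 30.95
eef_pos: [423.2, 109.9, 233.5]
tcp_rot: [3.142, 0.0, 1.459]
ft_force: [0.5, -0.3, 0.5]
opening: 0.324
own [-130.6    1.1  233.5] yaw-w 1.56 t 30.95 f [ 0.5 -0.3  0.5] op 0.324
shift m [-1.000e-04 -4.000e-04  1.115e-01] turn -0.006
bar 1758 [[-136.6  -55.7  141.7]
 [-131.5   11.4  144.5]
 [-121.5   62.7  145.9]]
rack [36.4 88.9] 85.5 own 66.93489592792805 71.83743492183442 [74.86692477 90.83102305]
rack [35.8 89.1] 84.4 own 68.87681843152 12.950653048548613 [75.66673075 91.05835455]
rack [34.9 35. ] 88.5 own 29.56245329724655 -45.96076659454647 [74.65464543 83.52221823]
rack [34.  34.6] 86.0 own 31.05826798048642 -86.89035425931102 [75.10739912 95.94588677]
```

View pics/w5.png

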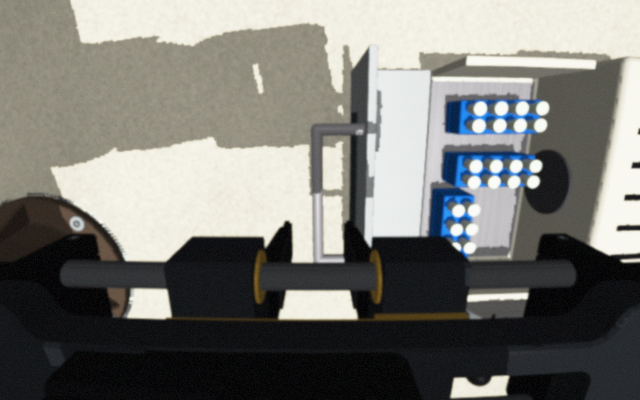

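View pics/top4.png

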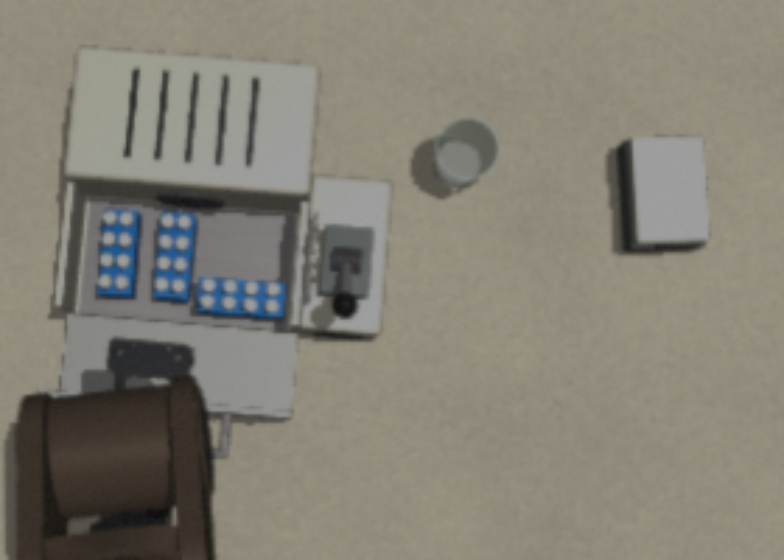

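All three racks stand inside the chamber. The bar at u≈317 lies between the fingertips (288 and 348). I'll pinch it and swing the door shut.

```bash
python3 -m pendant '[[[0.32,0,-0.001,0.03,0],[0.32,0,-0.001,0.07,0],[0.32,0,-0.001,0.1,0],[0.32,0,-0.001,0.1115,0],[0,0,-0.001,0.1115,0],[0,0,-0.001,0.1115,0],[0,0,-0.001,0.1115,0],[0,0,-0.001,0.1115,0]]]';python3 -m pendant '[[[0,0,0,0,0],[0,0,0,0,0],[0,0,0.001,-0.0013,0],[0,0,0.003,-0.004,0],[0,0,0.0055,-0.007,0],[0,0,0.009,-0.011,0],[0,0,0.0134,-0.0157,0],[0,0,0.0171,-0.0194,0]]]'; python3 god.py -131 1 122 1.566
python3 -c "
import numpy as np
a0=np.radians(141.7-10)
for D in range(10,96,5):
    a=np.radians(141.7-D);print(D,round(.1695*(np.cos(a)-np.cos(a0)),4),round(-.1695*(np.sin(a)-np.sin(a0)),4))"
```

```text
t: 31.85
eef_pos: [422.8, 110.0, 122.9]
tcp_rot: [3.139, -0.0, 1.46]
ft_force: [1.8, 0.5, 1.7]
opening: 0.094
t: 32.65
eef_pos: [439.4, 108.2, 141.7]
tcp_rot: [-3.141, -0.0, 1.46]
ft_force: [2.3, 5.9, -12.5]
opening: 0.096
own [-114.3    1.1  141.7] yaw-w 1.561 t 32.65 f [  2.3   5.9 -12.5] op 0.096
shift m [-0.0003 -0.0167  0.0197] turn -0.005
10 0.0 -0.0
15 0.0115 -0.0093
20 0.0237 -0.0177
25 0.0366 -0.0249
30 0.0501 -0.0309
35 0.064 -0.0358
40 0.0784 -0.0394
45 0.093 -0.0418
50 0.1077 -0.0429
55 0.1225 -0.0427
60 0.1372 -0.0412
65 0.1517 -0.0384
70 0.166 -0.0344
75 0.1798 -0.0291
80 0.1931 -0.0227
85 0.2058 -0.0151
90 0.2178 -0.0065
95 0.229 0.0032
```

```bash
python3 -m pendant '[[[0,0,0.0122,-0.0098,0],[0,0,0.0247,-0.0183,0],[0,0,0.0377,-0.0255,0],[0,0,0.0512,-0.0316,0],[0,0,0.0652,-0.0365,0],[0,0,0.0796,-0.0401,0],[0,0,0.0942,-0.0425,0],[0,0,0.1089,-0.0436,0]]]'; python3 god.py 104 1 150 1.566
```

```text
t: 33.45
eef_pos: [547.3, 96.1, 187.0]
tcp_rot: [-3.141, 0.0, 1.46]
ft_force: [-6.0, 4.3, 4.7]
opening: 0.099
own [-5.70e+00 -1.00e-01  1.87e+02] yaw-w 1.561 t 33.45 f [-6.   4.3  4.7] op 0.099
shift m [0.0022 0.1097 0.0369] turn -0.005
```

```bash
python3 -m pendant '[[[0,0,0.0148,0.0002,0],[0,0,0.0295,0.0017,0],[0,0,0.044,0.0045,0],[0,0,0.0583,0.0085,0],[0,0,0.0721,0.0138,0],[0,0,0.0854,0.0202,0],[0,0,0.0981,0.0278,0],[0,0,0.1085,0.035,0]]]'; python3 -m pendant '[[[0,0,0.0018,0.0015,0],[0,0,0.003,0.003,0],[0,0,0.003,0.003,0],[0,0,0.003,0.003,0],[0,0,0.003,0.003,0],[0,0,0.003,0.003,0],[0,0,0.003,0.003,0],[0,0,0.003,0.003,0]]]';python3 god.py 104 1 150 1.566
```

```text
t: 34.25
eef_pos: [656.2, 84.0, 150.8]
tcp_rot: [3.14, -0.0, 1.46]
ft_force: [-1.9, 2.5, 4.1]
opening: 0.098
t: 35.05
eef_pos: [659.4, 83.7, 148.2]
tcp_rot: [3.138, -0.0, 1.46]
ft_force: [2.7, 1.7, 5.3]
opening: 0.096
own [107.1  -1.1 148.2] yaw-w 1.561 t 35.05 f [2.7 1.7 5.3] op 0.096
shift m [ 0.0021 -0.0031 -0.0018] turn -0.005
```

```bash
python3 -m pendant '[[[0,0,0.001,0.0015,0],[0,0,0.002,0.003,0],[0,0,0.002,0.003,0],[0,0,0.002,0.003,0],[0,0,0.002,0.003,0],[0,0,0.002,0.003,0],[0,0,0.002,0.003,0],[0,0,0.002,0.003,0]]]';python3 god.py 104 1 150 1.566
```

```text
t: 35.85
eef_pos: [659.5, 83.7, 147.8]
tcp_rot: [3.141, -0.0, 1.46]
ft_force: [-14.5, 2.6, 30.1]
opening: 0.092
own [107.2  -1.1 147.8] yaw-w 1.561 t 35.85 f [-14.5   2.6  30.1] op 0.092
shift m [ 0.0021 -0.0032 -0.0022] turn -0.005
```

The force jumped to 30 N with no further motion, so the door is on its stop. I'll release the bar, lift, check the door, and then go to the lever.

```bash
python3 -m pendant '[[[0,0,-0.001,-0.003,0],[0.2,0,-0.001,-0.003,0],[0.2,0,-0.001,-0.003,0],[0.2,0,-0.001,-0.003,0],[0.2,0,-0.001,-0.02,0],[0.2,0,-0.001,-0.05,0],[0.1,0,-0.001,-0.09,0],[0,0,-0.001,-0.11,0]]]';python3 - <<'E'
from h import *
from god import *
s=env.state();print(s["opening"],s["eef_pos"])
c=cam("wrist");W=pts(c,wristT(s,c));q=np.dstack([(W[...,:2]-O)@np.c_[ex,ey],W[...,2]])
m=(q[...,2]>118)&(q[...,2]<140)&(abs(q[...,1])<118)&(q[...,0]>-10)&(q[...,0]<120)
p=q[m]
for _ in range(3):
    f=np.linalg.lstsq(np.c_[p[:,:2],np.ones(len(p))],p[:,2],rcond=None)[0];r=p[:,2]-np.c_[p[:,:2],np.ones(len(p))]@f;p=p[abs(r)<3]
print("panel slope",f,len(p))
E
python3 god.py -40 -163.5 260 0
```

```text
t: 36.65
eef_pos: [660.0, 83.4, 257.0]
tcp_rot: [3.139, -0.0, 1.46]
ft_force: [-1.3, -0.5, 0.0]
opening: 0.084
0.08419971119849116 [659.95620297  83.41254719 256.97257176]
panel slope [-2.08499631e-03 -4.94221466e-03  1.29225632e+02] 20994
own [108.3  -1.2 259.4] yaw-w 1.561 t 36.7 f [ 0.1 -0.3  2.4] op 0.045
shift m [-0.1638 -0.1466 -0.0017] turn 1.561
```

The panel slope is about 0, so the door is shut. Now the lever, approached from the front.

```bash
python3 -m pendant '[[[0,-0.02,-0.02,0,0.14],[0,-0.04,-0.04,0,0.28],[0,-0.06,-0.06,0,0.42],[0,-0.08,-0.08,0,0.56],[0,-0.1,-0.1,0,0.7],[0,-0.12,-0.12,0,0.84],[0,-0.145,-0.14,0,0.98],[0,-0.164,-0.147,0,1.12]]]'; python3 -m pendant '[[[0,0,0,0,0.14],[0,0,0,0,0.28],[0,0,0,0,0.42],[0,0,0,0,0.44],[0,0,0,0,0.44],[0,0,0,0,0.44],[0,0,0,0,0.44],[0,0,0,0,0.44]]]'; python3 god.py -30 -163.5 168 0
```

```text
t: 37.5
eef_pos: [493.2, -64.0, 253.7]
tcp_rot: [-3.141, 0.001, 0.334]
ft_force: [-0.9, -0.4, 0.2]
opening: 0.004
t: 38.3
eef_pos: [495.0, -63.1, 254.0]
tcp_rot: [3.141, 0.0, -0.099]
ft_force: [0.4, -0.4, 0.2]
opening: 0.006
own [ -41.8 -163.7  254. ] yaw-w 0.002 t 38.3 f [ 0.4 -0.4  0.2] op 0.006
shift m [ 0.0118 -0.0002  0.086 ] turn 0.002
```

Descend, then push to TCP x≈66 as the first stage.

```bash
python3 -m pendant '[[[0,0.005,0,0.04,0],[0,0.01,0,0.07,0],[0,0.012,0,0.086,0],[0,0.012,0,0.086,0],[0,0.02,0,0.086,0],[0,0.03,0,0.086,0],[0,0.04,0,0.086,0],[0,0.05,0,0.086,0]]]'; python3 god.py 66 -163.5 168 0
```

```text
t: 39.1
eef_pos: [545.2, -68.1, 169.0]
tcp_rot: [3.141, 0.0, -0.1]
ft_force: [-3.5, 0.4, 2.1]
opening: 0.001
own [   8.8 -163.7  169. ] yaw-w 0.001 t 39.1 f [-3.5  0.4  2.1] op 0.001
shift m [ 0.0572 -0.0001  0.001 ] turn 0.001
```

```bash
python3 -m pendant '[[[0,0.01,0,0,0],[0,0.02,0,0,0],[0,0.03,0,0,0],[0,0.039,0,0,0],[0,0.047,0,0,0],[0,0.053,0,0,0],[0,0.057,0,0,0],[0,0.057,0,0,0]]]'; python3 -m pendant '[[[0,-0.02,0,0,0],[0,-0.04,0,-0.03,0],[0,-0.05,0,-0.07,0],[0,-0.07,0,-0.11,0],[0,-0.09,0,-0.11,0],[0,-0.09,0,-0.11,0],[0,-0.09,0,-0.11,0],[0,-0.09,0,-0.11,0]]]';cat > kn.py <<'E'
from h import *
from god import *
import sys
s=env.state();c=cam("wrist");W=pts(c,wristT(s,c));q=np.dstack([(W[...,:2]-O)@np.c_[ex,ey],W[...,2]])
b=c["image"].max(2)
m=(b<70)&(q[...,2]>165)&(q[...,2]<210)&(abs(q[...,1]+163)<18)&(q[...,0]>0)&(q[...,0]<140)
P=q[m];A=np.c_[2*P,np.ones(len(P))];x=np.linalg.lstsq(A,(P**2).sum(1),rcond=None)[0];r=np.sqrt(x[3]+x[:3]@x[:3])
print(len(P),"sphere",x[:3].round(1),r.round(1),"angle deg",np.degrees(np.arctan2(x[0]-70,x[2]-112))+40)
print("own tcp",(s["eef_pos"][:2]-O)@ex, np.percentile(P,[0,50,100],axis=0).round(1))
cv2.imwrite(sys.argv[1],cv2.resize(c["image"][0:260,200:520],None,fx=2.4,fy=2.3))
E
python3 kn.py pics/w6.png; python3 god.py 75 -163.5 168 0
```

```text
t: 39.9
eef_pos: [601.8, -73.9, 167.9]
tcp_rot: [3.142, -0.0, -0.1]
ft_force: [0.1, -0.1, -0.2]
opening: 0.004
t: 40.7
eef_pos: [512.4, -64.9, 277.4]
tcp_rot: [-3.142, 0.001, -0.1]
ft_force: [-0.6, -0.3, 0.3]
opening: 0.007
836 sphere [  90.3 -163.4  185.8] 16.4 angle deg 55.36062492405022
own tcp -24.239557713213777 [[  76.6 -175.3  165.7]
 [  87.4 -163.6  199.7]
 [ 100.  -150.9  204.3]]
own [ -24.2 -163.8  277.2] yaw-w 0.001 t 40.75 f [-0.5  0.2  0.8] op 0.0
shift m [ 0.0994 -0.0002  0.1091] turn 0.001
```

View pics/w6.png

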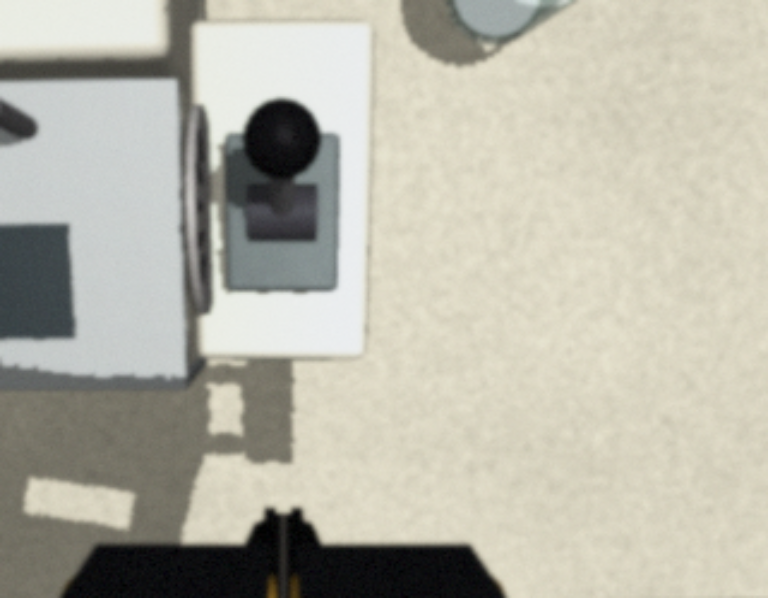

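The knob now reads x≈88.5, about 53°. I need roughly 9–10 mm more, which puts the TCP at x≈75.5.

```bash
python3 -m pendant '[[[0,0.02,0,0.04,0],[0,0.04,0,0.08,0],[0,0.05,0,0.109,0],[0,0.065,0,0.109,0],[0,0.08,0,0.109,0],[0,0.09,0,0.109,0],[0,0.097,0,0.109,0],[0,0.1,0,0.109,0]]]'; python3 god.py 75.5 -163.5 168 0; python3 -m pendant '[[[0,0,0,0,0],[0,-0.02,0,0,0],[0,-0.05,0,-0.03,0],[0,-0.07,0,-0.07,0],[0,-0.1,0,-0.11,0],[0,-0.1,0,-0.11,0],[0,-0.1,0,-0.11,0],[0,-0.1,0,-0.11,0]]]';python3 kn.py pics/w7.png
python3 - <<'E'
from h import *
from god import *
s=env.state();c=cam("wrist");W=pts(c,wristT(s,c));q=np.dstack([(W[...,:2]-O)@np.c_[ex,ey],W[...,2]])
m=(q[...,2]>86)&(q[...,2]<94)&(q[...,1]<-190)&(q[...,1]>-204);print("console x",np.percentile(q[m],[0.5,99.5],axis=0).round(1))
cv2.imwrite("pics/w8.png",c["image"])
E
```

```text
t: 41.55
eef_pos: [611.6, -74.8, 168.6]
tcp_rot: [-3.142, 0.001, -0.1]
ft_force: [-0.8, 0.8, -1.3]
opening: 0.007
own [  75.5 -163.6  168.6] yaw-w 0.001 t 41.55 f [-0.8  0.8 -1.3] op 0.007
shift m [ 0.     -0.0001  0.0006] turn 0.001
t: 42.35
eef_pos: [511.8, -64.8, 278.2]
tcp_rot: [-3.142, 0.001, -0.1]
ft_force: [0.0, 0.7, 0.2]
opening: 0.002
841 sphere [  99.8 -163.4  182. ] 17.2 angle deg 63.05735498278129
own tcp -24.803129046538665 [[  85.8 -175.2  165.1]
 [  96.1 -163.5  196.7]
 [ 109.7 -152.6  202.2]]
console x [[   2.5 -203.9   87.2]
 [ 159.1 -190.1   92.2]]
```

The knob reads 97–97.8, i.e. 60 ± 1°. One last overall look before handing in.

```bash
python3 - <<'E'
from h import *
c=cam("scene");cv2.imwrite("pics/s2.png",cv2.resize(c["image"][90:320,120:480],None,fx=2.2,fy=2.2))
c=cam("top");W=pts(c);z=W[...,2];vv,uu=np.mgrid[:400,:640]
for nm,u0,u1,v0,v1 in(("beaker",370,400,130,162),("tip",438,476,135,183),("jar",180,206,242,266)):
    m=(uu>=u0)&(uu<=u1)&(vv>=v0)&(vv<=v1)&(z>25);print(nm,np.round(cv2.minAreaRect(W[m][:,:2].astype(np.float32))[0],1))
E
```

```text
beaker [ 728.3 -203.6]
tip [ 687.3 -421.1]
jar [414.5 361.4]
```

View pics/s2.png

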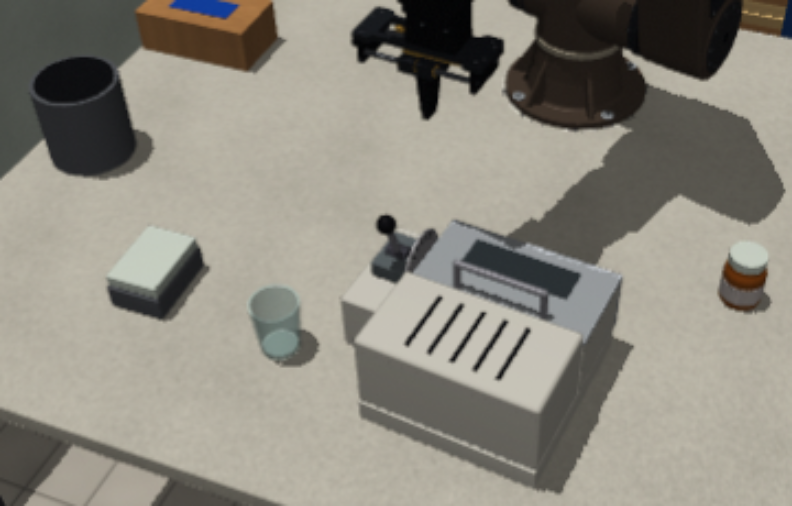

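The picture shows the door shut, the lever knob leaning back at (385,224), no racks left on the bench, and the jar, tip box and beaker in place. The arm is clear of everything, so I'm handing in.

```bash
python3 -c "
from cell import env
print(env.job_done(), env.state()['t'])"
```

```text
the job is handed in; nothing more can be done
the job is handed in; nothing more can be done
```

The job is done and handed in after about 43 s of the 208 s allowed. No verdict was reported.

I pushed the lever to its off stop (the force rose to 23 N there), then pulled the door fully open. I stood all three racks on the chamber floor, swung the door shut against its stop, and set the lever in two pushes.

Last checks:
- **Door:** the top panel's slope reads about 0, so it is shut.
- **Lever:** about 60° from the knob's edges, in agreement with where the finger stopped. A looser sphere fit, with a wrong ball radius, gave 63°. Both are within the 6° allowed.
- **Racks:** just before the door closed they lay about 4, 6 and 31 mm from the floor's middle front to back, and within 72 mm side to side. Their tops were at the height of upright racks. They can't be seen with the door shut, so I didn't check them after that.
- **Jar, tip box and beaker:** within 1 mm of where they started.

The second and third racks dropped about 2 to 3 mm when released, and a view afterwards showed them standing upright. I took 15 pictures to view, within the limit of 16.

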